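# Seat the portion guide on its hidden stop pin and hold it down

### The job

Pick up the portion guide (the metal plate with the black hand grip) and lay it, square to the white portioning board, on the steel pin that stands in the board's slot. The plate hides the pin, so unless it drops on at once, slide it along the slot until its socket drops over the pin and it lies flat on the board. Then press it down firmly and finish like that, holding the grip and still pressing, without letting go; leave the dish, the tape, the bowl and the weight where they are.

Things in the scene. Friction and masses are not known exactly. Their poses are not given: they have to be found in the camera images.
- board: White plastic portioning board, fixed to the worktop, 150 (x) x 210 (y) mm, flat top 20 mm above its origin; origin at the centre of its underside, z up. A dark slot, 14 mm wide and 88 mm long, runs along its y axis through the centre; a steel pin stands in the slot.
- slot_middle (a point): Middle of the slot, on the board's flat top; axes as the board's. The fixed round pin, 12 mm in diameter with a bevelled tip, rises 12 mm above the top. It is always on the slot's middle line (x = 0), but its place along the slot is not measured: anywhere from y = -20 to y = +20 mm in this frame.
- guide: Portion guide, loose, 0.2 to 0.4 kg: aluminium plate 90 (x) x 130 (y) x 18 mm with a hand grip on top; origin at the centre of its underside, z up. Seated on the pin it lies flat on the board, its origin 20 mm above the board's; resting on the pin's tip, 32 mm. A half turn about z fits alike.
- guide_socket (a point): Blind round socket in the middle of the guide's underside (same point as the guide's origin): 16 mm in diameter, 14 mm deep, with a 2 mm bevel at its mouth.
- guide_grip (a point): Centre of the guide's solid black hand grip, 36 mm above the guide's underside. The grip is 16 mm wide (guide's x), 80 mm long (guide's y), 36 mm high, and reaches from 18 to 54 mm above the underside; take it from above across its 16 mm width.
- dish_blue: Bystander: small round blue dish, 84 mm wide, 24 mm high, origin at the centre of its underside. Leave it alone.
- masking_tape: Bystander: roll of masking tape lying flat, 96 mm wide, 25 mm high, origin at the centre of its underside. Leave it alone.
- steel_bowl: Bystander: small round pale grey metal bowl, 124 mm wide, 45 mm high, origin at the centre of its underside. Leave it alone.
- weight: Bystander: steel check weight, 43 mm wide, 52 mm high, origin at the centre of its underside. Leave it alone.
There are look-alikes about, which are no part of the job. What is shaped like the guide but green or pink is not meant.

How it is judged:
On the way, in this order (a step that is already met when the one before it is completed fails the run):
1. the guide is lifted clear of the worktop (height (world z) of guide above 0.035 m and contact force between the fingers and guide above 1 N), for 0.2 s.
2. the guide has dropped over the pin and lies flat on the board (z of guide in the frame of board between 0.017 and 0.0235 m and x of guide in the frame of board between -0.006 and 0.006 m and y of guide in the frame of board between -0.026 and 0.026 m), for 0.1 s.
At the end, for the whole second after the job is handed in: The guide lies flat on the board (origin 17 to 22.5 mm above the board's, tilt < 0.05 rad) over the pin: within 6 mm of the slot's line, 26 mm of its middle, square within 0.14 rad, at rest; fingers still on it (> 2 N), pressing it on the board with > 6 N (z of guide in the frame of board between 0.017 and 0.0225 m and x of guide in the frame of board between -0.006 and 0.006 m and y of guide in the frame of board between -0.026 and 0.026 m and angle between guide's own z axis and vertical below 0.05 rad and angle between the y axis of guide and the y axis of board, either way round below 0.14 rad and linear speed of guide below 0.02 m/s and contact force between guide and board above 6 N and contact force between the fingers and guide above 2 N); the arm keeps its last pose, push and grip.
It fails at once if a bystander was moved by more than 30 mm (distance of any of dish_blue, masking_tape, steel_bowl, weight from where it was at the start of the episode above 0.03 m).
It also fails if it takes over 48 s, if anything falls off the work surface, if the arm or the gripper's body presses on something with over 40 N, if the wrist force passes 120 N, or if a joint passes its speed limit or range.

### The arm

A 6-joint arm with a two-finger parallel gripper is mounted at the origin on a cart in front of the work surface, level with it; the furniture and walls round the work are solid. World frame = base frame: x ahead of the robot, y to its left, z up, the work surface at z = 0. Lengths are in m, angles in rad, forces in N, time in s.
With the tool pointing down it reaches from about 0.35 to 0.775 m from the base axis. Payload 5.5 kg.
Tool frame: the origin (TCP) lies between the finger pads; the fingertips stand 22 mm ahead of it and the grasp point (between the pads) lies 3 mm ahead of it (env.finger_overhang is the distance from the TCP to the fingertips, in m); y points along the fingers, x is the direction in which the jaws open and shut, and the axes are right-handed (so a half turn about y gives the same grasp; the last joint's range is limited). The gripper opens to 85 mm and grips with 20 to 120 N. Pads are 22 mm wide; open, the fingers measure 114 mm over their backs; the gripper's body (76 mm by 85 mm) begins 54 mm behind the grasp point. The pads swing forward as they close: fully open they stand 13 mm farther back than shut.
Start: joints at [1.046, 0.313, 0.046, 1.304, 0, 1.431], TCP at [0.216, 0.533, 0.253] pointing down, gripper open.
Joint ranges: [-2.76, 2.76], [-0.86, 1.69], [-1.03, 1.26], [-2.2, 2.34], [-1.47, 1.5], [-3.14, 3.14]. Speed limits (rad/s): [2.57, 2.57, 3.14, 3.14, 3.14, 3.14].

### API

Orientations are given as a unit quaternion [w, x, y, z].
In Python, from workcell import monitor, cams, job, env gives the robot as it stands.
- The arm moves only by the tool drive_tool, never from a script. Its argument "plan" is text: rows parted by semicolons, each of 7 numbers parted by spaces: the opening, from -1 (shut) to 1 (fully open), then the shift along the tool's x, y, z in mm, then the turn, a rotation vector about the tool's x, y, z in degrees. In form: gripper x y z rx ry rz; .... A call has 1 to 8 rows; each row shifts and turns the pose as measured when the row begins, along the tool's axes as they then stand; what a row does not reach is not made up. A row lasts 1/8 s, in which the tool goes at most 62.5 mm and 10.7 degrees, less where a joint would pass 70% of its speed; a pose out of reach is approached as far as the arm can. A call is refused whole if a number of a shift passes 62.5 or a number of a turn 10.7, either way. A call with a gripper value outside its range is refused whole. The fingers move at their own pace and stop on an object; "grip_force" is the grip in N (left out, the last holds). Time passes only in rows, so rows that do not move let the fingers close. It gives the time, the measured TCP pose, the force and the opening at its end, in the units of the state.
- monitor.get_state(): the state, without advancing time (a new reading comes with each control period).
- cams.read_camera(name): name is "side" or "top"; returns (picture, depth): 420x560x3 uint8, red, green, blue; 420x560 float32, m along the optical axis (not along the pixel's ray), 0 where there is no reading.
- cams.calibration(name): a dict with "fx", "fy", "cx", "cy" (pixels), "R" (3x3) and "t" (3): a world point X has camera coordinates R X + t. Camera axes: x right, y down, z forward; pixel columns grow to the right and rows downward; lengths in m; the calibration is good to about 2 mm. A picture is of the moment at which its call begins. calibration takes no time and is no camera call.
- job.hand_in(): hands the job in, once; it reports no verdict.
The state is a dict: "clock": time; "joint_pos": joint angles; "qvel": joint speeds; "tau": joint torques, N m; "tcp_pos": TCP position; "orientation": TCP orientation; "wrist_force": force on the tool from outside, world axes, zero at the start; "ft_torque": the same for the moment, N m; "finger_gap": finger opening in m.
Only numpy, scipy, OpenCV 4.12 (cv2) and the standard library are available. Lean on these libraries where they do the work, as an engineer would, in place of code of your own. Each camera call takes 0.05 s, during which the arm holds its last target.

## Working session

There is one attempt and no reset: what is moved stays moved. The work goes in short steps, Python scripts to look and compute and a tool call to move; the robot and the scene stay as the last step left them, time stands still between calls to the robot, and variables do not carry over. Pictures are saved under pics/ and viewed, and the job is handed in when it is done.

Besides the shell and the picture viewer there is one more tool, called after "Call:" as a command line: name --argument value ..., lists and objects as JSON in quotes. drive_tool: Moves the arm, as the interface text tells. Its arguments: {"type":"object","properties":{"plan":{"type":"string"},"grip_force":{"type":"number"}},"required":["plan"]}

```bash
mkdir -p pics; ls; python3 - <<'E'
from workcell import monitor,cams
import cv2,numpy as np
print(monitor.get_state())
for n in("side","top"):
    p,d=cams.read_camera(n)
    cv2.imwrite(f"pics/{n}0.png",p[:,:,::-1]); np.savez(f"{n}0.npz",p=p,d=d)
    print(cams.calibration(n))
E
```

```text
pics
{'clock': 0.0, 'joint_pos': array([ 1.04638278e+00,  3.14013482e-01,  4.49845463e-02,  1.30354983e+00,
       -1.53586494e-05,  1.43121390e+00]), 'qvel': array([ 0.0010681 , -0.00044603, -0.00026684,  0.00041651,  0.00035608,
        0.00119221]), 'tau': array([-1.81116720e-03, -4.80627966e+01,  2.98532438e+01,  1.94891891e-02,
       -1.89982861e-04,  7.22177901e-06]), 'tcp_pos': array([0.21563344, 0.53255233, 0.25240363]), 'orientation': array([-0.58610665,  0.58666849,  0.39459308, -0.39572135]), 'wrist_force': array([-0.71849429,  0.50612233,  1.15240595]), 'ft_torque': array([ 0.00681393, -0.00514822, -0.01542716]), 'finger_gap': 0.08529702628593078}
{'fx': 492.6909314905989, 'fy': 492.6909314905989, 'cx': 279.3704851591542, 'cy': 206.55944758451986, 'R': array([[-0.99988736, -0.00491365,  0.01418197],
       [-0.0149699 ,  0.39470793, -0.91868469],
       [-0.00108364, -0.91879351, -0.39473703]]), 't': array([0.56237809, 0.10586471, 1.57715067])}
{'fx': 404.97953963530597, 'fy': 404.97953963530597, 'cx': 282.5736639265049, 'cy': 216.59033573606237, 'R': array([[-0.01120163, -0.99831805,  0.0568823 ],
       [-0.98944702,  0.00284784, -0.14486714],
       [ 0.14446149, -0.05790477, -0.98781472]]), 't': array([-0.14360815,  0.56647021,  1.60971647])}
```

View pics/side0.png

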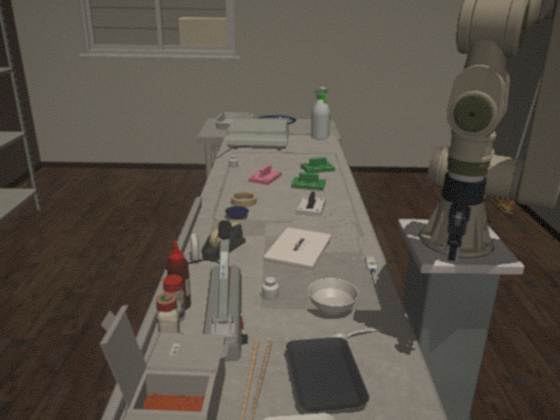

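View pics/top0.png

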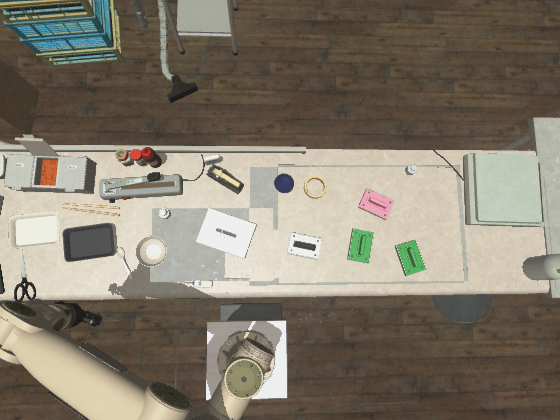

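The top view shows the board near (227,232) and the guide, a metal plate with a black grip, at about (305,245). The green and pink look-alikes are further right. Next I'll measure the outlines.

```bash
cat > h.py <<'E'
import numpy as np,cv2
from workcell import cams
def ray(n,uv,z):
    c=cams.calibration(n);R,t=c["R"],c["t"];C=-R.T@t
    d=R.T@np.array([(uv[0]-c["cx"])/c["fx"],(uv[1]-c["cy"])/c["fy"],1.])
    return C+d*(z-C[2])/d[2]
def proj(n,X):
    c=cams.calibration(n);p=c["R"]@np.array(X)+c["t"]
    return c["fx"]*p[0]/p[2]+c["cx"],c["fy"]*p[1]/p[2]+c["cy"]
def crop(p,x0,x1,y0,y1,k,f):
    cv2.imwrite(f,cv2.resize(p[y0:y1,x0:x1,::-1],None,fx=k,fy=k,interpolation=cv2.INTER_CUBIC))
def rects(n,p,roi,mask,z,amin=30):
    x0,x1,y0,y1=roi;m=np.zeros(p.shape[:2],np.uint8);m[y0:y1,x0:x1]=mask[y0:y1,x0:x1]
    for c in cv2.findContours(m,cv2.RETR_EXTERNAL,cv2.CHAIN_APPROX_NONE)[0]:
        if cv2.contourArea(c)<amin: continue
        w=np.array([ray(n,q[0],z)[:2] for q in c])
        (cx,cy),(a,b),_=r=cv2.minAreaRect((w*1000).astype(np.float32))
        bx=cv2.boxPoints(r);e=max((bx[1]-bx[0],bx[2]-bx[1]),key=np.linalg.norm)
        print(n,cv2.boundingRect(c),"ctr",round(cx,1),round(cy,1),"size",round(a,1),round(b,1),"long axis deg",round(np.degrees(np.arctan2(e[1],e[0]))%180,1))
E
python3 - <<'E'
from h import *
p=np.load("top0.npz")["p"];s=np.load("side0.npz")["p"]
crop(p,185,335,195,270,5,"pics/topc.png")
crop(s,260,340,180,270,6,"pics/sidec.png")
print(p[245,250:340:4].tolist()); g=p.min(2)
for th in(195,205,215,225):
    m=((g>th)*255).astype(np.uint8)
    rects("top",p,(190,262,203,262),m,.02);rects("top",p,(282,328,228,263),m,.018)
dk=((p.max(2)<90)*255).astype(np.uint8)
rects("top",p,(205,250,220,245),dk,.02,8);rects("top",p,(290,322,237,254),dk,.054,8)
E
```

```text
[[226, 218, 203], [228, 221, 207], [230, 224, 209], [229, 222, 207], [230, 223, 209], [230, 224, 209], [227, 220, 204], [229, 222, 206], [230, 223, 208], [228, 221, 206], [237, 239, 240], [84, 80, 77], [71, 69, 64], [81, 80, 77], [80, 81, 76], [77, 73, 70], [73, 70, 65], [238, 240, 239], [223, 215, 198], [223, 215, 197], [225, 218, 200], [219, 213, 192], [221, 213, 194]]
top (190, 203, 72, 59) ctr 507.0 86.5 size 291.9 239.8 long axis deg 89.8
top (282, 228, 46, 35) ctr 451.3 -239.3 size 187.9 140.7 long axis deg 89.5
top (196, 206, 66, 56) ctr 477.9 63.9 size 289.1 184.1 long axis deg 69.0
top (286, 233, 36, 26) ctr 450.2 -236.1 size 136.0 86.1 long axis deg 78.3
top (196, 208, 60, 50) ctr 504.3 84.7 size 206.7 146.5 long axis deg 70.4
top (287, 233, 34, 26) ctr 450.0 -236.8 size 129.3 86.0 long axis deg 78.4
top (196, 208, 60, 50) ctr 504.0 84.5 size 205.6 146.2 long axis deg 70.4
top (288, 233, 33, 25) ctr 450.2 -236.1 size 127.8 79.6 long axis deg 78.3
top (294, 242, 21, 8) ctr 446.7 -233.3 size 83.2 19.8 long axis deg 78.3
```

View pics/topc.png

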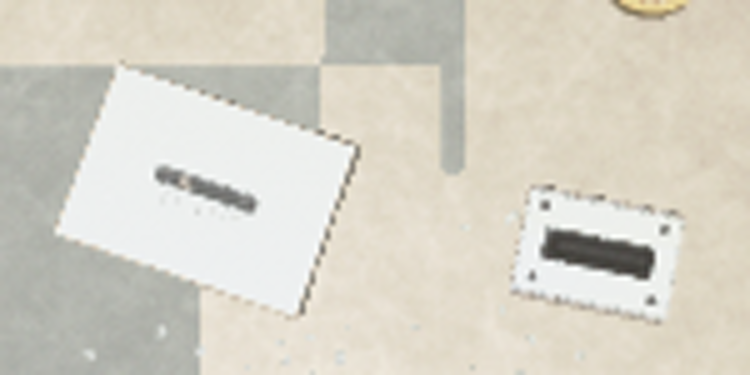

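View pics/sidec.png

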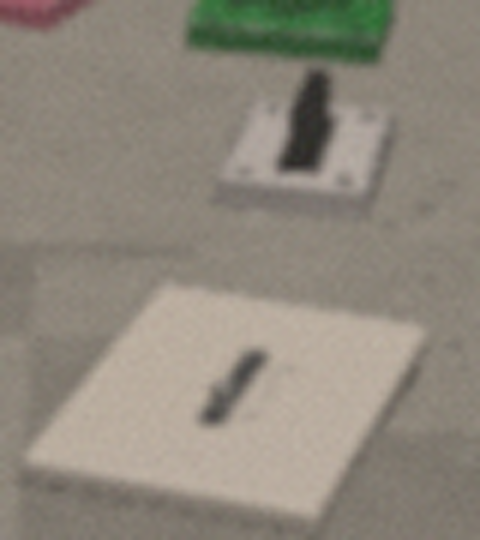

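The top crop shows the slot running from (157,174) to (253,206), with the pin as a light spot at about (187,182). The side crop shows the pin at about (218,390). I'll measure the slot and pin, then refine the guide's position from both views.

```bash
python3 - <<'E'
from h import *
p=np.load("top0.npz")["p"];s=np.load("side0.npz")["p"]
crop(p,210,242,222,242,24,"pics/t2.png");crop(s,288,310,234,254,26,"pics/s2.png")
for th in(150,180,200):
    dk=((p.max(2)<th)*255).astype(np.uint8)
    rects("top",p,(205,250,220,245),dk,.02,8)
dk=((s.max(2)<120)*255).astype(np.uint8)
rects("side",s,(285,312,232,256),dk,.02,8)
m=((p.min(2)>220)*255).astype(np.uint8)
for z,roi in((.02,(190,262,203,262)),):rects("top",p,roi,m,z)
m=((s.min(2)>135)*255).astype(np.uint8); rects("side",s,(255,340,220,275),m,.02)
m=((s.min(2)>120)*255).astype(np.uint8); rects("side",s,(255,340,220,275),m,.02)
print(s[250,255:340:5].tolist())
print("top ctr->side",proj("side",(.5045,.0845,.02)))
E
```

```text
top (223, 231, 13, 6) ctr 499.8 71.4 size 53.1 9.1 long axis deg 71.2
top (216, 228, 20, 10) ctr 505.1 85.3 size 82.8 13.8 long axis deg 70.2
top (216, 228, 21, 10) ctr 504.7 84.1 size 85.3 13.8 long axis deg 70.2
side (294, 239, 10, 12) ctr 505.0 86.1 size 77.0 9.9 long axis deg 69.6
top (196, 208, 60, 50) ctr 504.1 84.5 size 205.7 146.3 long axis deg 70.4
side (264, 227, 67, 39) ctr 503.9 87.7 size 217.1 148.3 long axis deg 70.7
side (255, 220, 85, 55) ctr 499.9 83.7 size 272.1 344.9 long axis deg 92.9
[[140, 132, 123], [138, 130, 119], [130, 124, 115], [182, 170, 156], [186, 173, 158], [182, 172, 154], [188, 176, 161], [185, 172, 160], [117, 108, 104], [179, 167, 156], [183, 173, 159], [185, 175, 161], [182, 169, 156], [184, 171, 159], [141, 135, 123], [139, 133, 120], [140, 132, 122]]
top ctr->side (np.float64(298.47030465070645), np.float64(243.99408177931906))
```

View pics/t2.png

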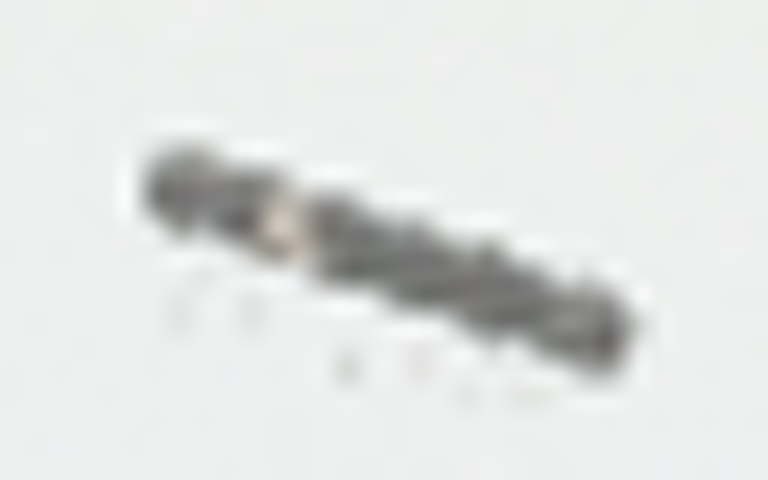

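View pics/s2.png

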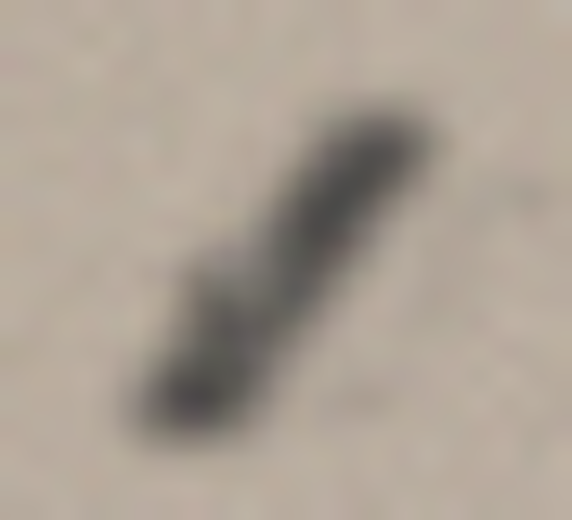

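In the top zoom the pin's light spot is at (282,222), and in the side zoom it's near (235,265).

```bash
python3 - <<'E'
from h import *
c=np.array([.5045,.0850]);a=np.radians(70.3);y=np.array([np.cos(a),np.sin(a)]);x=np.array([y[1],-y[0]])
for n,uv in(("top",(221.25,230.75)),("side",(296.6,243.7))):
  for z in(.026,.032):
    P=ray(n,uv,z)[:2];print(n,z,P,"board xy mm",(P-c)@x*1e3,(P-c)@y*1e3)
p=np.load("top0.npz")["p"];s=np.load("side0.npz")["p"]
dk=((s.max(2)<85)*255).astype(np.uint8);rects("side",s,(295,328,188,215),dk,.054,8)
for th in (100,130,160):
  dk=((p.max(2)<th)*255).astype(np.uint8);rects("top",p,(290,322,237,254),dk,.054,8)
m=((s.min(2)>142)*255).astype(np.uint8); rects("side",s,(292,330,190,216),m,.018)
for z in (.018,.05): print(proj("side",(.45,-.236,z)))
# tool axes
from workcell import monitor
from scipy.spatial.transform import Rotation as R
st=monitor.get_state();q=st["orientation"];M=R.from_quat(np.r_[q[1:],q[0]]).as_matrix();print(M.round(3))
E
```

```text
top 0.026 [0.51062839 0.10245569] board xy mm -0.11452832132331528 18.499869624686166
top 0.032 [0.50996001 0.10189634] board xy mm -0.5552327707448121 17.74795072995198
side 0.026 [0.51059508 0.09427286] board xy mm 2.612496384366035 10.784750137997257
side 0.032 [0.51107636 0.10578383] board xy mm -0.8146839656884032 21.7842198207468
side (307, 192, 8, 16) ctr 451.3 -189.9 size 141.7 20.9 long axis deg 82.4
top (294, 241, 22, 10) ctr 446.0 -234.5 size 85.7 22.2 long axis deg 78.3
top (293, 241, 23, 10) ctr 447.1 -233.0 size 88.9 25.4 long axis deg 78.3
top (293, 241, 23, 10) ctr 447.5 -233.1 size 90.4 26.2 long axis deg 78.3
side (298, 197, 26, 15) ctr 450.8 -235.1 size 124.0 81.5 long axis deg 78.5
(np.float64(310.76881028217906), np.float64(203.64721376632872))
(np.float64(311.1184655764617), np.float64(195.46072973142475))
[[ 0.375 -0.001 -0.927]
 [ 0.927 -0.001  0.375]
 [-0.002 -1.     0.   ]]
```

The tool's y axis points down, x is the jaw direction (currently radial) and z is tangential. The guide is at about (0.450, -0.2355) with a yaw of 78.3°. I'll sweep clockwise towards it.

Call:
drive_tool --plan "1 -8 0 -60 0 6.5 0;1 -8 0 -60 0 6.5 0;1 -8 0 -60 0 6.5 0;1 -8 0 -60 0 6.5 0;1 -8 0 -60 0 6.5 0;1 -8 0 -60 0 6.5 0;1 -8 0 -60 0 6.5 0;1 0 0 -60 0 6.5 0"

```text
clock: 1.1
tcp_pos: [0.5109, 0.1557, 0.2481]
orientation: [-0.7, 0.702, 0.09, -0.093]
wrist_force: [0.5, 0.1, -0.0]
finger_gap: 0.0856
```

```bash
cat > st.py <<'E'
import sys,numpy as np
from workcell import monitor
from scipy.spatial.transform import Rotation as R
# usage: st.py X Y Z yaw_of_tool_x_deg
st=monitor.get_state();q=st["orientation"];M=R.from_quat(np.r_[q[1:],q[0]]).as_matrix();p=st["tcp_pos"]
print("t",round(st["clock"],2),"tcp",p.round(4),"yaw",np.degrees(np.arctan2(M[1,0],M[0,0])).round(2),"F",st["wrist_force"].round(1),"gap",round(st["finger_gap"],4),"q",st["joint_pos"].round(2))
print("tool y",M[:,1].round(4))
if len(sys.argv)>3:
    X=np.array(list(map(float,sys.argv[1:4])));a=np.radians(float(sys.argv[4]))
    print("shift mm in tool",(M.T@(X-p)*1e3).round(1))
    G=np.c_[[np.cos(a),np.sin(a),0],[0,0,-1],[-np.sin(a),np.cos(a),0]] 
    G[:,2]=np.cross(G[:,0],G[:,1])
    print("rotvec deg",np.degrees(R.from_matrix(M.T@G).as_rotvec()).round(2))
E
python3 st.py .450 -.2355 .16 -11.7
```

```text
t 1.1 tcp [0.5109 0.1557 0.2481] yaw 14.87 F [ 0.5  0.1 -0. ] gap 0.0856 q [ 0.15  0.24 -0.07  1.27 -0.    1.46]
tool y [-0.0049 -0.0032 -1.    ]
shift mm in tool [-158.8   89.7 -362.3]
rotvec deg [ 0.18 26.57 -0.29]
```

Call:
drive_tool --plan "1 -11 12 -55 0 3.8 0;1 -11 12 -55 0 3.8 0;1 -11 12 -55 0 3.8 0;1 -11 12 -55 0 3.8 0;1 -11 12 -55 0 3.8 0;1 -11 12 -55 0 3.8 0;1 -11 12 -55 0 3.8 0;1 0 0 0 0 0 0"

```text
clock: 2.1
tcp_pos: [0.4519, -0.2458, 0.16]
orientation: [-0.702, 0.703, -0.082, 0.079]
wrist_force: [-0.5, -0.8, 0.5]
finger_gap: 0.0859
```

```bash
python3 st.py .450 -.2355 .12 -11.7; python3 - <<'E'
from h import *
for n in("top","side"):
    p,d=cams.read_camera(n);np.savez(n+"1.npz",p=p)
    u,v=map(int,proj(n,(.45,-.2355,.05)));crop(p,max(u-45,0),u+45,max(v-40,0),v+35,7,f"pics/{n}1.png")
E
```

```text
t 2.1 tcp [ 0.4519 -0.2458  0.16  ] yaw -13.08 F [-0.5 -0.8  0.5] gap 0.0859 q [-0.65  0.25 -0.28  1.05 -0.    1.15]
tool y [-0.0056 -0.002  -1.    ]
shift mm in tool [-4.  40.   9.7]
rotvec deg [ 0.18 -1.38 -0.29]
```

View pics/top1.png

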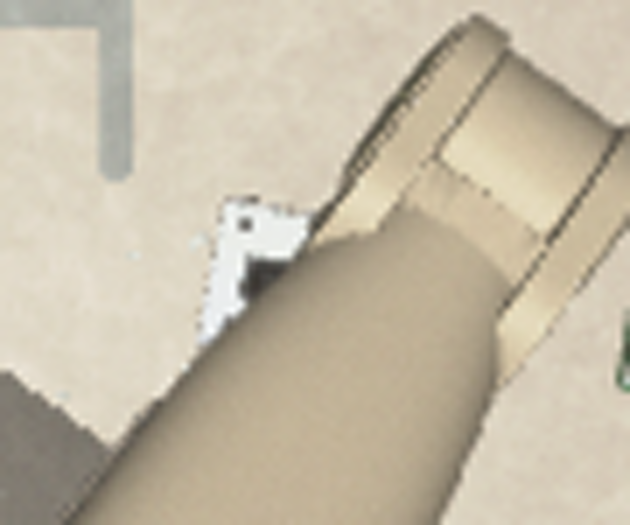

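View pics/side1.png

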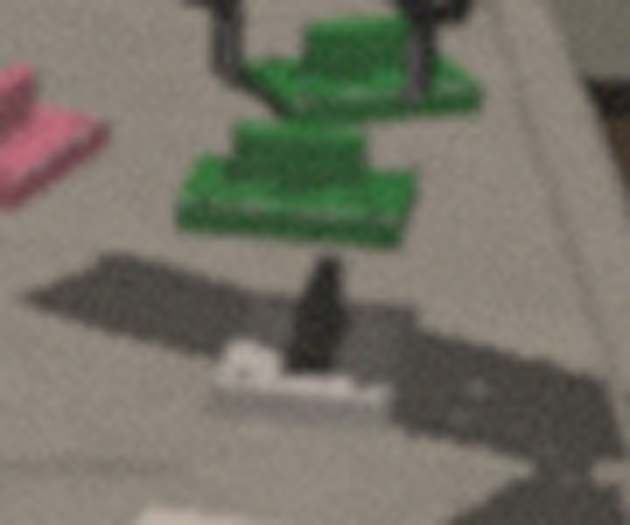

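The fingers straddle the grip in the side view: they're at (228,50) and (420,60), with the grip at (318,310). I'll correct the centring and tilt, then descend.

Call:
drive_tool --plan "1 -4 20 10 0.2 -1.4 -0.3;1 0 20 0 0 0 0;1 0 20 0 0 0 0;1 0 0 0 0 0 0"

```text
clock: 2.7
tcp_pos: [0.4542, -0.2263, 0.1011]
orientation: [0.705, -0.703, 0.065, -0.067]
wrist_force: [0.2, -0.5, 0.5]
finger_gap: 0.0854
```

```bash
python3 st.py .450 -.2355 .047 -11.7; python3 - <<'E'
from h import *
for n in("side",):
    p,d=cams.read_camera(n)
    u,v=map(int,proj(n,(.45,-.2355,.05)));crop(p,max(u-45,0),u+45,max(v-40,0),v+35,7,f"pics/{n}2.png")
E
```

```text
t 2.7 tcp [ 0.4542 -0.2263  0.1011] yaw -10.74 F [ 0.2 -0.5  0.5] gap 0.0854 q [-0.62  0.28 -0.39  0.9   0.    1.14]
tool y [ 0.0035  0.0013 -1.    ]
shift mm in tool [ -2.6  54.1 -10. ]
rotvec deg [-0.11  0.96  0.18]
```

View pics/side2.png

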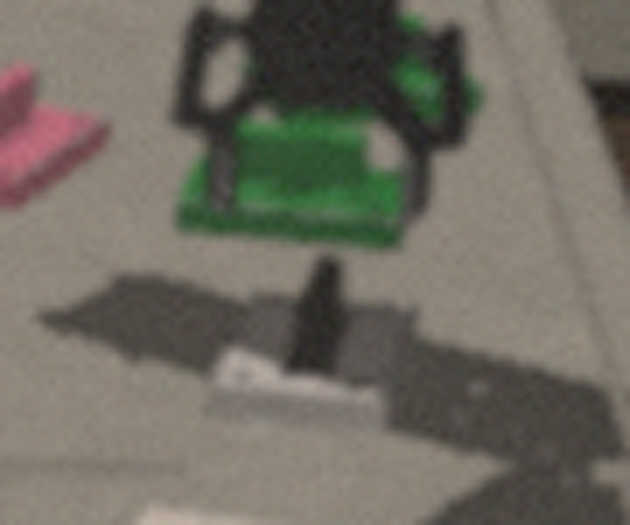

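Call:
drive_tool --plan "1 -2.5 0 -10 -0.1 1 0.2;1 0 0 0 0 0 0;1 0 0 0 0 0 0"

```text
clock: 3.12
tcp_pos: [0.4522, -0.2369, 0.1047]
orientation: [-0.702, 0.704, -0.07, 0.074]
wrist_force: [-0.2, 0.2, 0.6]
finger_gap: 0.0857
```

```bash
python3 st.py .450 -.2355 .047 -11.7
```

```text
t 3.12 tcp [ 0.4522 -0.2369  0.1047] yaw -11.7 F [-0.2  0.2  0.6] gap 0.0857 q [-0.64  0.28 -0.38  0.9  -0.    1.14]
tool y [ 0.0045 -0.0034 -1.    ]
shift mm in tool [-2.7 57.7  1. ]
rotvec deg [0.14 0.   0.29]
```

Call:
drive_tool --plan "1 -2.5 20 0 0.1 0 0.3;1 0 20 0 0 0 0;1 0 16 0 0 0 0;1 0 0 0 0 0 0"

```text
clock: 3.62
tcp_pos: [0.451, -0.2381, 0.0494]
orientation: [-0.702, 0.704, -0.071, 0.074]
wrist_force: [0.7, 0.2, 0.3]
finger_gap: 0.0851
```

```bash
python3 st.py .450 -.2355 .047 -11.7; python3 - <<'E'
from h import *
for n in("side",):
    p,d=cams.read_camera(n)
    u,v=map(int,proj(n,(.45,-.2355,.05)));crop(p,max(u-45,0),u+45,max(v-40,0),v+35,7,f"pics/{n}3.png")
E
python3 st.py
```

```text
t 3.62 tcp [ 0.451  -0.2381  0.0494] yaw -11.77 F [0.7 0.2 0.3] gap 0.0851 q [-0.64  0.34 -0.45  0.77 -0.    1.13]
tool y [ 0.0032 -0.003  -1.    ]
shift mm in tool [-1.6  2.4  2.3]
rotvec deg [ 0.13 -0.07  0.22]
t 3.67 tcp [ 0.4516 -0.2385  0.0501] yaw -11.77 F [ 0.2 -0.4 -0.6] gap 0.0852 q [-0.64  0.34 -0.45  0.77 -0.    1.13]
tool y [ 0.0043 -0.0038 -1.    ]
```

View pics/side3.png

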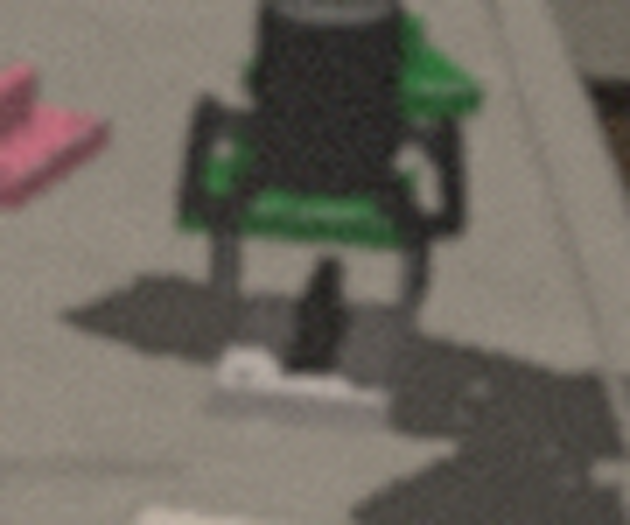

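The fingers flank the grip: (225,310) and (415,300), with the grip at (320,310). They look roughly centred, so I'll close.

Call:
drive_tool --plan "1 -1.5 3 2 0.1 0 0.2;1 0 0 0 0 0 0;-1 0 0 0 0 0 0;-1 0 0 0 0 0 0;-1 0 0 0 0 0 0;-1 0 0 0 0 0 0;-1 0 0 0 0 0 0;-1 0 0 0 0 0 0" --grip_force 60

```text
clock: 4.68
tcp_pos: [0.4519, -0.2372, 0.0497]
orientation: [-0.702, 0.705, -0.071, 0.074]
wrist_force: [0.1, 0.4, -0.0]
finger_gap: 0.015
```

```bash
python3 st.py .450 -.2355 .15 -11.7
```

```text
t 4.67 tcp [ 0.4519 -0.2372  0.0497] yaw -11.77 F [ 0.1  0.4 -0. ] gap 0.015 q [-0.64  0.34 -0.45  0.77 -0.    1.14]
tool y [ 0.0044 -0.0039 -1.    ]
shift mm in tool [  -1.7 -100.3    1. ]
rotvec deg [ 0.17 -0.07  0.29]
```

Call:
drive_tool --plan "-1 0 -15 0 0 0 0;-1 0 -20 0 0 0 0;-1 0 -25 0 0 0 0;-1 0 -25 0 0 0 0;-1 0 0 0 0 0 0;-1 0 0 0 0 0 0"

```text
clock: 5.42
tcp_pos: [0.4501, -0.2358, 0.1383]
orientation: [-0.703, 0.704, -0.072, 0.073]
wrist_force: [0.3, 0.0, -2.8]
finger_gap: 0.0144
```

```bash
python3 st.py .510 .1018 .15 -19.7; python3 - <<'E'
from h import *
for n in("side","top"):
    p,d=cams.read_camera(n)
    u,v=map(int,proj(n,(.45,-.2355,.12)));crop(p,max(u-45,0),u+45,max(v-40,0),v+35,7,f"pics/{n}4.png");np.savez(n+"4.npz",p=p)
E
```

```text
t 5.42 tcp [ 0.4501 -0.2358  0.1383] yaw -11.77 F [ 0.3  0.  -2.8] gap 0.0144 q [-0.64  0.25 -0.33  0.99 -0.    1.14]
tool y [ 0.0017 -0.0017 -1.    ]
shift mm in tool [-10.2 -12.2 342.7]
rotvec deg [0.07 7.93 0.12]
```

View pics/side4.png

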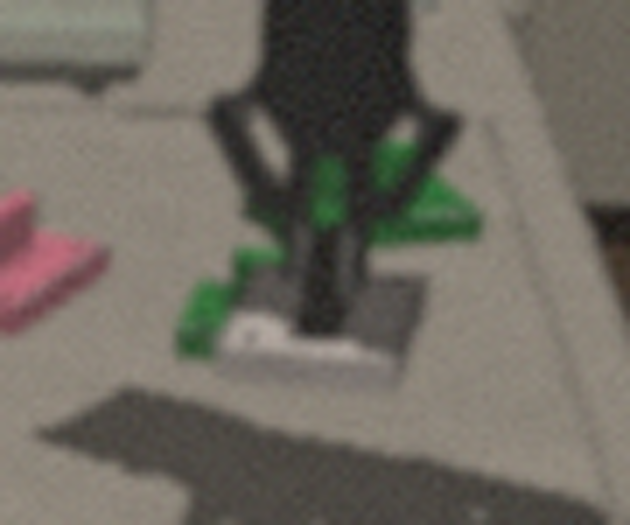

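The guide is held (about 2.8 N), lying level and centred in the jaws. Next I'll carry it over to the board.

Call:
drive_tool --plan "-1 -5 -2 55 0 1.3 0;-1 -5 -2 55 0 1.3 0;-1 -5 0 55 0 1.3 0;-1 -5 0 55 0 1.3 0;-1 -5 0 55 0 1.3 0;-1 -5 0 50 0 1.3 0;-1 0 0 0 0 0 0;-1 0 0 0 0 0 0"

```text
clock: 6.52
tcp_pos: [0.5044, 0.094, 0.1336]
orientation: [-0.696, 0.697, -0.126, 0.12]
wrist_force: [1.3, 0.6, -2.4]
finger_gap: 0.0149
```

```bash
python3 st.py .510 .1015 .12 -19.7; python3 - <<'E'
from h import *
for n in("side","top"):
    p,d=cams.read_camera(n)
    u,v=map(int,proj(n,(.505,.085,.05)));crop(p,max(u-50,0),u+50,max(v-50,0),v+35,7,f"pics/{n}5.png");np.savez(n+"5.npz",p=p)
E
```

```text
t 6.53 tcp [0.5044 0.094  0.1336] yaw -20.03 F [ 1.3  0.6 -2.4] gap 0.0149 q [ 0.03  0.27 -0.32  0.99 -0.    1.95]
tool y [-9.2e-03 -6.0e-04 -1.0e+00]
shift mm in tool [ 2.8 13.5  9. ]
rotvec deg [ 0.21 -0.33 -0.48]
```

View pics/side5.png

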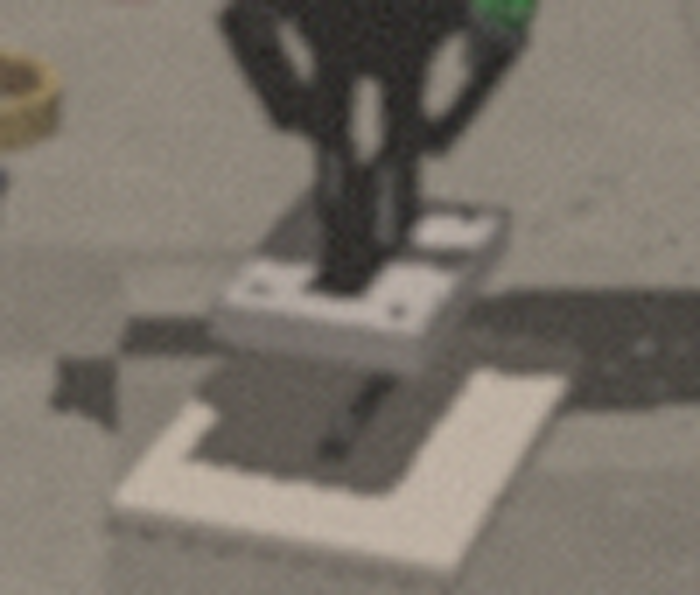

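View pics/top5.png

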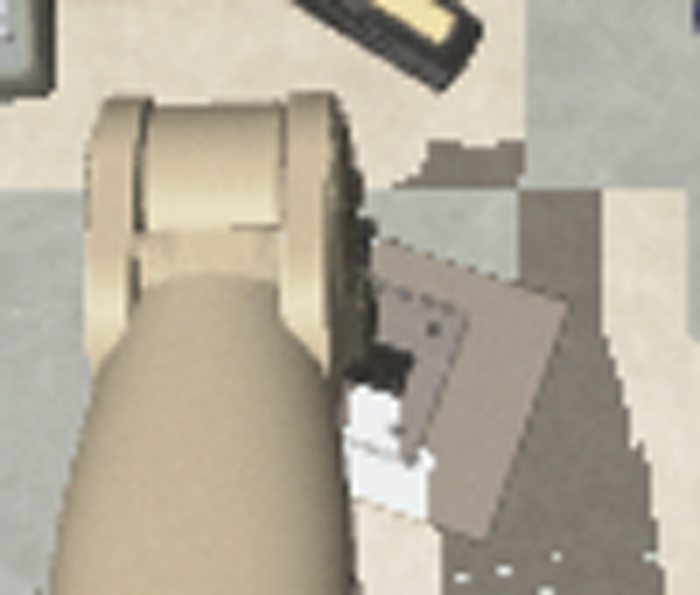

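The side view shows the plate level above the board, with its top corners at about (222,310), (430,335) and (506,213). From those I'll work out the offset between guide and TCP.

```bash
python3 - <<'E'
from h import *
u,v=map(int,proj("side",(.505,.085,.05)));o=np.array([u-50,v-50])
z=.1336-.0497+.018
for z in(.099,.102):
    P=[ray("side",o+(np.array(q)+.5)/7-.5,z)[:2]*1e3 for q in((222,310),(430,335),(506,213))]
    print(z,np.round(P,1),"ctr",(P[0]+P[2])/2,"w",np.linalg.norm(P[1]-P[0]),"l",np.linalg.norm(P[2]-P[1]),"yaw",np.degrees(np.arctan2(*(P[1]-P[2])[::-1])))
s=np.load("side5.npz")["p"];g=s.astype(int).max(2)
E
```

```text
0.099 [[563.4 144.6]
 [479.7 164.8]
 [440.6  43.9]] ctr [501.97827587  94.26774548] w 86.10513042924931 l 127.0493138328139 yaw 72.08239197968193
0.102 [[563.4 150.8]
 [480.1 170.9]
 [441.2  50.6]] ctr [502.28976143 100.7088304 ] w 85.68362528398238 l 126.42737714662361 yaw 72.08239197968196
```

Call:
drive_tool --plan "-1 3 10 7 0.2 0 -0.5;-1 0 15 0 0 0 0;-1 0 10 0 0 0 0;-1 0 0 0 0 0 0;-1 0 0 0 0 0 0"

```text
clock: 7.25
tcp_pos: [0.5093, 0.096, 0.0953]
orientation: [-0.696, 0.696, -0.126, 0.125]
wrist_force: [-0.8, 0.0, -2.0]
finger_gap: 0.0152
```

```bash
python3 st.py .5099 .1001 .082 -19.7; python3 - <<'E'
from h import *
for n in("side",):
    p,d=cams.read_camera(n)
    u,v=map(int,proj(n,(.505,.085,.05)));crop(p,max(u-50,0),u+50,max(v-50,0),v+35,7,f"pics/{n}6.png");np.savez(n+"6.npz",p=p)
E
python3 st.py .5099 .1001 .082 -19.7
```

```text
t 7.25 tcp [0.5093 0.096  0.0953] yaw -20.44 F [-0.8  0.  -2. ] gap 0.0152 q [ 0.03  0.31 -0.37  0.9  -0.    1.96]
tool y [-7.e-04 -4.e-04 -1.e+00]
shift mm in tool [-0.9 13.3  4.1]
rotvec deg [ 0.03 -0.74 -0.03]
t 7.3 tcp [0.5093 0.096  0.0954] yaw -20.44 F [-0.3 -0.  -2.5] gap 0.0145 q [ 0.03  0.31 -0.37  0.9  -0.    1.96]
tool y [-7.e-04 -4.e-04 -1.e+00]
shift mm in tool [-0.9 13.4  4. ]
rotvec deg [ 0.03 -0.74 -0.03]
```

View pics/side6.png

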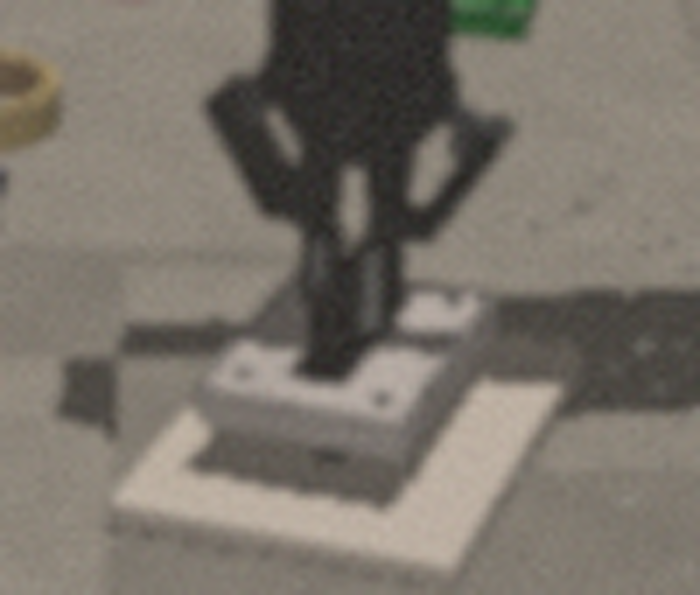

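The plate hovers over the board, roughly square to it. I'll shift slightly, turn the last bit and lower onto the pin.

Call:
drive_tool --plan "-1 -1 4 5 0 -0.7 0;-1 0 5 0 0 0 0;-1 0 4 0 0 0 0;-1 0 0 0 0 0 0"

```text
clock: 7.8
tcp_pos: [0.5108, 0.1017, 0.0822]
orientation: [-0.697, 0.697, -0.12, 0.121]
wrist_force: [-0.7, 0.1, -2.9]
finger_gap: 0.0148
```

```bash
python3 st.py .5099 .1001 .070 -19.7
```

```text
t 7.8 tcp [0.5108 0.1017 0.0822] yaw -19.66 F [-0.7  0.1 -2.9] gap 0.0148 q [ 0.04  0.33 -0.38  0.86 -0.    1.96]
tool y [ 1.e-03 -3.e-04 -1.e+00]
shift mm in tool [-0.3 12.2 -1.8]
rotvec deg [-0.    0.04  0.06]
```

Call:
drive_tool --plan "-1 0 3 -1 0 0 0;-1 0 3 0 0 0 0;-1 0 0 0 0 0 0"

```text
clock: 8.18
tcp_pos: [0.5105, 0.1006, 0.0759]
orientation: [-0.697, 0.697, -0.12, 0.121]
wrist_force: [-0.4, -0.8, -1.6]
finger_gap: 0.015
```

```bash
python3 st.py .5099 .1001 .070 -19.7
```

```text
t 8.18 tcp [0.5105 0.1006 0.0759] yaw -19.67 F [-0.4 -0.8 -1.6] gap 0.015 q [ 0.04  0.33 -0.39  0.85 -0.    1.95]
tool y [ 1.1e-03 -3.0e-04 -1.0e+00]
shift mm in tool [-0.4  5.9 -0.7]
rotvec deg [-0.    0.03  0.06]
```

It's below the pin-tip height with no contact, so it may have dropped on directly. I'll carry on down.

Call:
drive_tool --plan "-1 0 3 0 0 0 0;-1 0 3 0 0 0 0;-1 0 0 0 0 0 0"

```text
clock: 8.55
tcp_pos: [0.5108, 0.1006, 0.0697]
orientation: [-0.697, 0.697, -0.12, 0.121]
wrist_force: [-0.3, -0.5, -1.8]
finger_gap: 0.0151
```

```bash
python3 st.py .5099 .1001 .070 -19.7
```

```text
t 8.55 tcp [0.5108 0.1006 0.0697] yaw -19.67 F [-0.3 -0.5 -1.8] gap 0.0151 q [ 0.04  0.34 -0.4   0.83 -0.    1.95]
tool y [ 1.7e-03 -5.0e-04 -1.0e+00]
shift mm in tool [-0.7 -0.3 -0.7]
rotvec deg [-0.01  0.03  0.1 ]
```

Call:
drive_tool --plan "-1 0 2 0 0 0 0;-1 0 2 0 0 0 0;-1 0 3 0 0 0 0"

```text
clock: 8.93
tcp_pos: [0.5109, 0.1006, 0.0695]
orientation: [-0.697, 0.697, -0.119, 0.122]
wrist_force: [-10.8, -1.2, 30.3]
finger_gap: 0.0151
```

```bash
python3 st.py .5099 .1001 .070 -19.7;python3 - <<'E'
from h import *
for n in("side",):
    p,d=cams.read_camera(n)
    u,v=map(int,proj(n,(.505,.085,.05)));crop(p,max(u-50,0),u+50,max(v-50,0),v+35,7,f"pics/{n}7.png");np.savez(n+"7.npz",p=p)
E
python3 st.py
```

```text
t 8.93 tcp [0.5109 0.1006 0.0695] yaw -19.65 F [-10.8  -1.2  30.3] gap 0.0151 q [ 0.04  0.34 -0.4   0.83 -0.    1.95]
tool y [ 0.0047 -0.0011 -1.    ]
shift mm in tool [-0.7 -0.5 -0.8]
rotvec deg [-0.03  0.05  0.27]
t 8.97 tcp [0.5109 0.1006 0.0695] yaw -19.65 F [-8.3 -0.1 22.4] gap 0.015 q [ 0.04  0.34 -0.4   0.83 -0.    1.95]
tool y [ 0.0048 -0.0011 -1.    ]
```

View pics/side7.png

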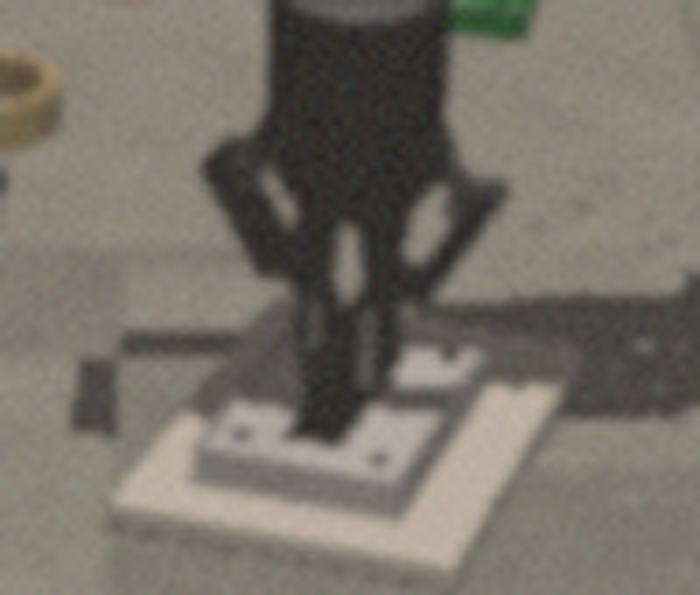

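The plate now looks flat on the board, with top corners near (212,407)... and its near lower edge running from (197,485) to (400,515). I'll check it numerically and see whether the force holds.

```bash
python3 - <<'E'
from h import *
from workcell import monitor
u,v=map(int,proj("side",(.505,.085,.05)));o=np.array([u-50,v-50])
c=np.array([504.5,85.]);a=np.radians(70.3);y=np.array([np.cos(a),np.sin(a)]);x=np.array([y[1],-y[0]])
f=lambda q,z:ray("side",o+(np.array(q)+.5)/7-.5,z)[:2]*1e3
P=[f((200,450),.038),f((408,480),.038),f((485,350),.038)];C=(P[0]+P[2])/2
print("top corners",np.round(P,1),"ctr board",(C-c)@x,(C-c)@y,"w,l",np.linalg.norm(P[1]-P[0]),np.linalg.norm(P[2]-P[1]))
B=[f((200,485),.02),f((400,515),.02)];M=(B[0]+B[1])/2
print("bottom near edge mid board",(M-c)@x,(M-c)@y,"-> centre y",(M-c)@y-65)
T=np.array([510.9,100.6]);print("tcp board",(T-c)@x,(T-c)@y)
for i in range(4):
    cams.read_camera("side");s=monitor.get_state();print(s["clock"],s["wrist_force"].round(1),s["tcp_pos"].round(4))
E
```

```text
top corners [[571.6 151.3]
 [486.8 174.4]
 [447.7  54.9]] ctr board -1.2676679151508568 18.77650155881336 w,l 87.86430425533703 125.71440248204848
bottom near edge mid board -0.9047411911698445 79.14516145508402 -> centre y 14.145161455084022
tcp board 0.7667254553969429 16.844350152975505
9.025 [-8.6 -0.8 22.5] [0.5109 0.1006 0.0695]
9.075 [-8.1 -0.8 22.9] [0.5109 0.1006 0.0695]
9.125 [-8.5 -1.7 22.4] [0.5109 0.1006 0.0695]
9.175 [-9.4 -0.4 22.8] [0.5109 0.1006 0.0695]
```

The push holds steady at about 22.5 N and the plate is seated, so I'm handing in.

```bash
python3 -c "
from workcell import job
print(job.hand_in())"; python3 st.py
```

```text
the job is handed in; nothing more can be done
None
the job is handed in; nothing more can be done
```

I gripped the portion guide across its black grip and lifted it. I lowered it square to the board over the pin, which I had located in the camera images at about y = +18 mm along the slot. It dropped straight on, so no sliding was needed. I then pressed down and handed the job in at about 9.2 s, still gripping and pressing.

**Last checks:**
- **Height:** the TCP height puts the guide's underside about 20 mm above the board's origin, which is seated. Resting on the pin's tip it would be 32 mm. I felt no contact at pin-tip height on the way down.
- **Push and grip:** the downward push held steady at about 22.5 N, with a sideways force of about 8 N. The gripper was set to 60 N.
- **Position:** the guide is about 1 mm from the slot's line, with the tool tilted about 0.005 rad.
- **Squareness:** the tool's angle matches the board's to about 0.1°, assuming the grip sits straight in the jaws.

The estimates of the guide's place along the slot disagree a little: 14 and 19 mm from the plate's edges in the picture, and 17 mm from the TCP. All are within the 26 mm limit. The route kept clear of the dish, tape, bowl and weight, but I did not measure them again at the end. The hand-in gave no verdict.

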